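# Tell the bench log which vial to weigh

### The job

Tell the camera over the lab bench that the orange-capped vial in the rack is to be weighed: point at its cap by holding the fingertips about three centimetres straight above it for at least a second, then point at the middle of the balance's weighing pan in the same way. Then press the green button on the logging box right down to record it, and back away so that it springs up again. Do not touch the vials, the rack or the balance, do not press the red button, and leave everything else on the bench where it is.

Things in the scene. Friction and masses are not known exactly. Their poses are not given: they have to be found in the camera images.
- orange_top (a point): Centre of the flat top of the orange cap, the vial to be weighed. It lies 78 mm above the bench; its z axis points up.
- vial_orange: The glass vial with the orange cap: 24 mm in diameter, 68 mm tall, cap 23 mm wide and 18 mm high. Stands loose in one of the six holes of the rack (any of them). Origin at the centre of its underside, 10 mm above the bench.
- vial_blue: Vial of the same size with a blue cap, in another hole of the rack. Not the one meant. Origin at the centre of its underside.
- vial_green: Vial of the same size with a green cap, in another hole of the rack. Not the one meant. Origin at the centre of its underside.
- vial_white: Vial of the same size with a white cap, in another hole of the rack. Not the one meant. Origin at the centre of its underside.
- vial_black: Vial of the same size with a black cap, in another hole of the rack. Not the one meant. Origin at the centre of its underside.
- vial_grey: Vial of the same size with a grey cap, in another hole of the rack. Not the one meant. Origin at the centre of its underside.
- rack: Fixed blue sample rack, 100 x 146 x 40 mm, six holes in two rows of three, 46 mm apart; vials in it stand 38 mm proud of it. Origin at the centre of its underside.
- balance: Fixed white bench balance, 210 x 160 mm, 49 mm high, with a round steel weighing pan and a grey display strip on the side towards its own -x. Origin at the centre of its underside.
- pan_center (a point): Centre of the top face of the balance's round steel weighing pan (116 mm in diameter), 65 mm above the bench; its z axis points up.
- logger: Fixed grey logging box, 110 x 160 x 40 mm, with a green and a red push button on top, 76 mm apart. Origin at the centre of its underside.
- record_top (a point): Centre of the top of the green (record) button, 32 mm in diameter, pressed straight down; about 62 mm above the bench.
- record (a joint): Travel of the green button: 0 m released, 0.006 m fully down. A spring brings it back; fully down takes about 4 N.
- cancel (a joint): Travel of the red (cancel) button beside the green one: 0 m released, 0.006 m fully down. Not to be pressed.
- beaker: Empty glass beaker, 70 mm wide, 90 mm tall, loose at the back of the bench. Origin at the centre of its underside.
- wash_bottle: White plastic bottle with an orange cap, 60 mm wide, 150 mm tall, loose at the back of the bench. Origin at the centre of its underside.
- reagent: Amber jar with a blue lid, 64 mm wide, 120 mm tall, loose at the back of the bench. Origin at the centre of its underside.
- tip_box: Blue and white pipette-tip box, 120 x 80 x 72 mm, loose at the back of the bench. Origin at the centre of its underside.
- marker: White marker pen with a black cap, 140 mm long, 17 mm thick, lying loose towards the back of the bench. Origin at its middle on the bench, x axis along the pen.

How it is judged:
By the outcome, as a careful person would: the job done as asked, in the order asked, and still so for the second after the job is handed in, with the robot touching nothing.
It also fails if it takes over 64 s, if anything falls off the work surface, if the arm or the gripper's body presses on something with over 40 N, if the wrist force passes 120 N, or if a joint passes its speed limit or range.

### The arm

A 6-joint arm with a two-finger parallel gripper is mounted at the origin on the work surface. World frame = base frame: x ahead of the robot, y to its left, z up, the work surface at z = 0. Lengths are in mm, angles in rad, forces in N, time in s.
With the tool pointing down it reaches from about 350 to 975 mm from the base axis. Payload 7.1 kg.
Tool frame: the origin (TCP) lies on the mounting face of the last link; the fingertips stand env.tips_ahead ahead of it and the grasp point (between the pads) lies 163 mm ahead of it (env.tips_ahead is the distance from the TCP to the fingertips, in mm); y points along the fingers, z is the direction in which the jaws open and shut, and the axes are right-handed (so a half turn about y gives the same grasp; the last joint's range is limited). The gripper opens to 88 mm and grips with 3 to 60 N. Pads are 20 mm wide; open, the fingers measure 115 mm over their backs; the gripper's body (75 mm by 178 mm) begins 61 mm behind the grasp point.
Start: joints at [-1.278, 0.423, 1.63, -0, 1.089, -0.019], TCP at [191.751, -594.843, 404.675] pointing down, gripper open.
Joint ranges: [-3, 3], [-0.9, 2.11], [0.09, 2.58], [-1.31, 4.45], [0.11, 2.69], [-2.54, 2.54]. Speed limits (rad/s): [2.39, 2.39, 3.01, 3.14, 3.14, 3.14].

### API

Orientations are given as a unit quaternion [x, y, z, w].
In Python, from cell import env, optics gives the robot as it stands.
- The arm moves only by the shell command python3 -m jog 'ROWS' [FORCE]. ROWS is JSON, a list of rows, each an object of numbers: "hand": the opening, from -1 (shut) to 1 (fully open), so that 0 is half open; "x", "y", "z": the shift along the tool's x, y, z in mm; "turn": the turn about the tool's y in rad. A call has 1 to 20 rows; each row shifts and turns the pose as measured when the row begins, along the tool's axes as they then stand; what a row does not reach is not made up. A row lasts 1/8 s, in which the tool goes at most 62.5 mm and 10.7 degrees, less where a joint would pass 70% of its speed; a pose out of reach is approached as far as the arm can. A call with a gripper value outside its range is refused whole. The fingers move at their own pace and stop on an object; FORCE is the grip in N (left out, the last holds). Time passes only in rows, so rows that do not move let the fingers close. It gives the time, the measured TCP pose, the force and the opening at its end, in the units of the state.
- env.observe(): the state, without advancing time (a new reading comes with each control period).
- optics.get_image(name): name is "side" or "top"; returns a dict with "color" (480x640x3 uint8, red, green, blue), "fx", "fy", "cx", "cy" (pixels), "xyz" and "rotation" of the camera in the world. Camera axes: x right, y up, looking along -z (the intrinsics and any distortion apply to the point x, -y, -z); pixel columns grow to the right and rows downward; lengths in mm; the calibration is good to about 2 mm. A picture is of the moment at which its call begins. There is no depth.
- env.finish_job(): hands the job in, once; it reports no verdict.
The state is a dict: "t": time; "joint_positions": joint angles; "joint_velocities": joint speeds; "joint_efforts": joint torques, N m; "ee_pos": TCP position; "tcp_rot": TCP orientation; "force": force on the tool from outside, world axes, zero at the start; "moment": the same for the moment, N m; "grip_width": opening from 0.0 (shut) to 1.0 (fully open).
Only numpy, scipy, OpenCV 4.12 (cv2) and the standard library are available. Lean on these libraries where they do the work, as an engineer would, in place of code of your own. Each camera call takes 0.05 s, during which the arm holds its last target.

## Working session

There is one attempt and no reset: what is moved stays moved. The work goes in short steps, Python scripts to look and compute and a shell command to move; the robot and the scene stay as the last step left them, time stands still between calls to the robot, and variables do not carry over. Pictures are saved under pics/ and viewed, and the job is handed in when it is done.

```bash
mkdir -p pics; ls; python3 - <<'E'
from cell import env, optics
import cv2, numpy as np
print(env.tips_ahead); print(env.observe())
for n in("top","side"):
    d=optics.get_image(n); cv2.imwrite(f"pics/{n}0.png",d["color"][:,:,::-1]); print({k:v for k,v in d.items() if k!="color"})
E
```

```text
pics
182.0
{'t': 0.0, 'joint_positions': array([-1.27798220e+00,  4.23865706e-01,  1.63073132e+00,  8.22274509e-06,
        1.08860835e+00, -1.90268919e-02]), 'joint_velocities': array([-0.00079084, -0.00084543, -0.00012374, -0.0009447 ,  0.00090522,
        0.0007371 ]), 'joint_efforts': array([-2.74030499e-03, -5.44636381e+01, -2.73669434e+01,  6.42795372e-02,
        2.28550297e-02, -8.41209248e-05]), 'ee_pos': array([ 191.6810536 , -594.57008286,  403.86971707]), 'tcp_rot': array([-0.10988015,  0.69909405, -0.69796365,  0.10972963]), 'force': array([ 0.00960554,  0.30231007, -0.13161863]), 'moment': array([ 0.03726288,  0.06642534, -0.01370184]), 'grip_width': 0.9994886208879711}
{'fx': 523.1499376278191, 'fy': 523.1499376278191, 'cx': 314.9503648337005, 'cy': 241.6809663995348, 'xyz': array([ 549.06351461,  -38.92664114, 1114.08027769]), 'rotation': array([ 0.0257425 , -0.00604057, -0.69708377,  0.71650195])}
{'fx': 494.8359731076652, 'fy': 494.8359731076652, 'cx': 316.10507664839264, 'cy': 235.61821585711562, 'xyz': array([ 370.28307058, -648.82127284,  735.34001788]), 'rotation': array([ 0.38632256, -0.06146127, -0.16650052,  0.90512704])}
```

View pics/top0.png

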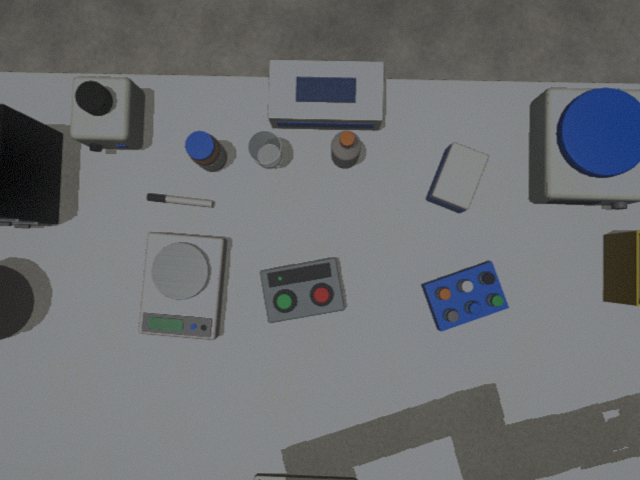

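View pics/side0.png

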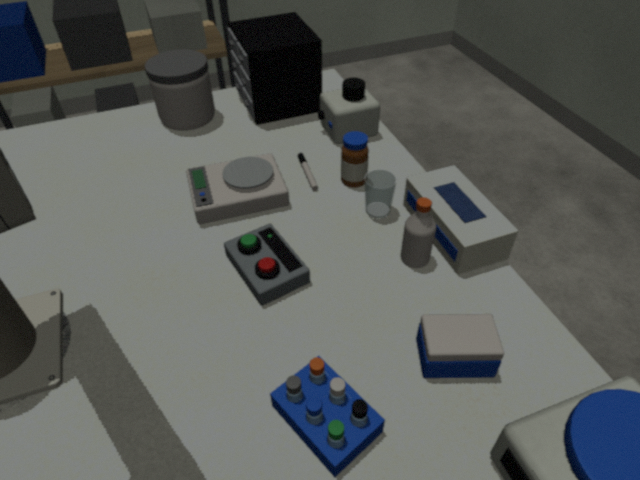

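Top view: orange cap at about (445,294), pan (181,270), green button (285,301), red (321,295). The other orange blob, at (347,140), is the wash bottle. Side view: orange cap (317,368), pan (248,174), green (249,242). Next I'll measure them with masks and rays.

```bash
cat > h.py <<'E'
import cv2, numpy as np
from scipy.spatial.transform import Rotation as R
def ray(d,u,v):
    r=R.from_quat(d["rotation"]).apply([(u-d["cx"])/d["fx"],-(v-d["cy"])/d["fy"],-1]); return np.array(d["xyz"]),r
def onz(d,u,v,z):
    o,r=ray(d,u,v); return o+r*(z-o[2])/r[2]
def tri(d1,p1,d2,p2):
    A=[];b=[]
    for d,p in((d1,p1),(d2,p2)):
        o,r=ray(d,*p); r=r/np.linalg.norm(r); M=np.eye(3)-np.outer(r,r); A.append(M); b.append(M@o)
    return np.linalg.lstsq(np.vstack(A),np.hstack(b),rcond=None)[0]
def blob(d,near,lo,hi,rad):
    hsv=cv2.cvtColor(d["color"],cv2.COLOR_RGB2HSV); m=cv2.inRange(hsv,np.array(lo),np.array(hi))
    k=np.zeros_like(m); cv2.circle(k,near,rad,255,-1); m&=k
    n,l,s,c=cv2.connectedComponentsWithStats(m); i=1+np.argmax(s[1:,4]); return c[i],s[i]
E
python3 - <<'E'
from h import *
from cell import optics
D={n:optics.get_image(n) for n in("top","side")}
Q=[("orange",(445,294),(317,368),(5,120,60),(20,255,255),12,78),("greenbtn",(285,301),(249,242),(50,100,40),(85,255,255),16,62),
("red",(321,295),(267,267),(170,100,40),(180,255,255),16,62),("greencap",(496,300),(337,430),(50,100,40),(85,255,255),14,78)]
for n,a,b,lo,hi,r,z in Q:
    try:
        p,s=blob(D["top"],a,lo,hi,r); q,s2=blob(D["side"],b,lo,hi,r)
        print(n,p.round(1),s,q.round(1),s2,"topz",onz(D["top"],*p,z).round(1),"sidez",onz(D["side"],*q,z).round(1),"tri",tri(D["top"],p,D["side"],q).round(1))
    except Exception as e: print(n,e)
for n,c,w in (("top",(181,270),75),("side",(248,174),75)):
    i=D[n]["color"][c[1]-w:c[1]+w,c[0]-w:c[0]+w,::-1]
    cv2.imwrite(f"pics/pan_{n}.png",cv2.resize(i,(600,600),interpolation=cv2.INTER_CUBIC))
for n,c,w in (("top",(465,294),50),):
    i=D[n]["color"][c[1]-w:c[1]+w,c[0]-w:c[0]+w,::-1]
    cv2.imwrite(f"pics/rack_{n}.png",cv2.resize(i,(600,600),interpolation=cv2.INTER_CUBIC))
E
```

```text
orange [444.3 293.6] [439 289  11  11  93] [316.4 364.3] [310 358  14  14 147] topz [ 500.1 -265.9   78. ] sidez [ 500.5 -267.9   78. ] tri [ 500.5 -266.5   75.9]
greenbtn [283.8 301.1] [277 294  15  15 179] [248.1 239.9] [240 234  17  13 163] topz [475.   50.2  62. ] sidez [475.5  47.2  62. ] tri [475.4  50.3  59.2]
red [320.  301.6] [318 301   5   2   5] [264.4 270.2] [263 269   4   3   5] topz [476.2 -22.4  62. ] sidez [483. -41.  62.] tri [480.5 -23.6  44.7]
greencap [497.  300.4] [492 295  11  11 100] [335.7 429. ] [328 420  16  20 237] topz [ 490.1 -368.4   78. ] sidez [ 490.  -370.9   78. ] tri [ 490.2 -369.5   74.9]
```

View pics/pan_top.png

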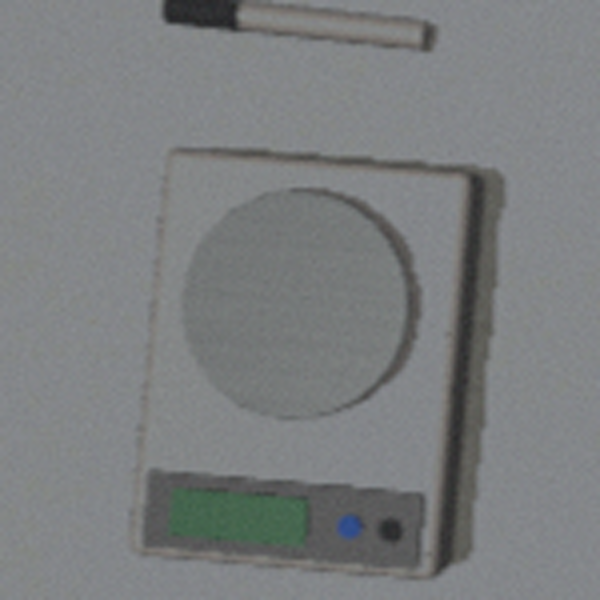

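View pics/rack_top.png

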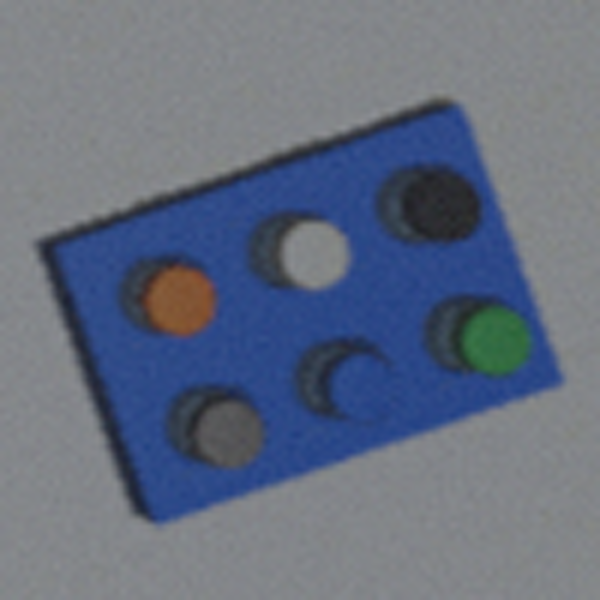

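View pics/pan_side.png

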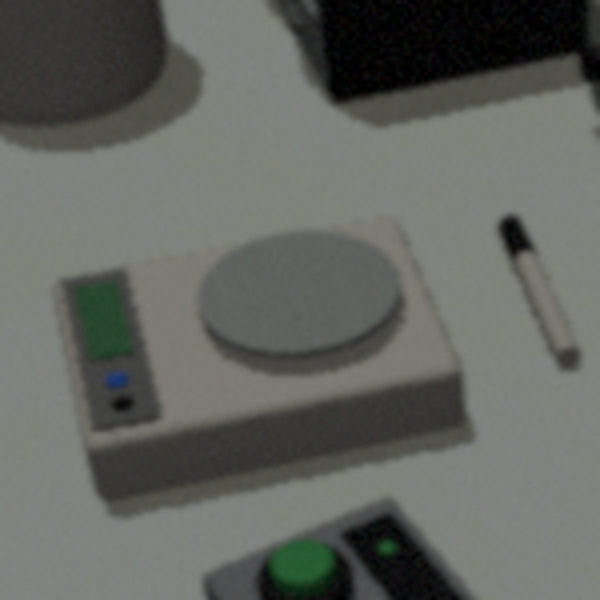

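```bash
cat >> h.py <<'E'
def tgt(env,P,tip):
    s=env.observe(); rot=R.from_quat(s["tcp_rot"]); g=np.array([P[0],P[1],tip+env.tips_ahead])
    t=s["ee_pos"]+rot.apply([0,env.tips_ahead,0]); print("t",s["t"],"tip",t.round(1),"F",s["force"].round(1),"grip",round(s["grip_width"],3))
    print("axes world cols\n",rot.as_matrix().round(3)); print("tool shift",rot.inv().apply(np.array([P[0],P[1],tip])-t).round(1))
E
python3 - <<'E'
from h import *
from cell import env,optics
D={n:optics.get_image(n) for n in("top","side")}
a,b=(179.9,270.9),(248.2,172.1)
print(onz(D["top"],*a,65),onz(D["side"],*b,65),tri(D["top"],a,D["side"],b))
hsv=cv2.cvtColor(D["top"]["color"],cv2.COLOR_RGB2HSV); print(hsv[294,320],hsv[300,284])
m=(cv2.inRange(hsv,(0,130,60),(8,255,255))|cv2.inRange(hsv,(172,130,60),(180,255,255)));k=np.zeros_like(m);cv2.circle(k,(321,295),18,255,-1);m&=k
M=cv2.moments(m,True);print("red",onz(D["top"],M["m10"]/M["m00"],M["m01"]/M["m00"],62),M["m00"])
tgt(env,(500,-266.5),180)
E
```

```text
[529.56489968 261.7510307   65.        ] [531.29500956 257.03319654  65.        ] [530.84784075 262.43034302  61.36753746]
[  0 148 133] [ 67 123 116]
red [490.3844375  -24.04628319  62.        ] 177.0
t 0.3 tip [ 191.7 -594.7  222.4] F [0.  0.1 0. ] grip 1.001
axes world cols
 [[-0.952 -0.     0.307]
 [-0.307  0.001 -0.952]
 [-0.    -1.    -0.001]]
tool shift [-394.1   42.5 -217.7]
```

```bash
python3 -m jog '[{"hand":-1,"x":-45,"z":-25},{"hand":-1,"x":-45,"z":-25},{"hand":-1,"x":-45,"z":-25},{"hand":-1,"x":-45,"z":-25},{"hand":-1,"x":-45,"z":-25},{"hand":-1,"x":-45,"z":-25},{"hand":-1,"x":-45,"z":-25},{"hand":-1,"x":-45,"z":-25},{"hand":-1}]' 10; python3 - <<'E'
from h import *
from cell import env
tgt(env,(500,-266.5),150)
E
```

```text
t 0.3 tip [ 191.7 -594.7  222.4] F [0.  0.1 0. ] grip 1.001
axes world cols
 [[-0.952 -0.     0.307]
 [-0.307  0.001 -0.952]
 [-0.    -1.    -0.001]]
tool shift [-394.1   72.5 -217.7]schema error: expected keys hand, x, y, z, turn
```

All keys are required in each row.

```bash
python3 -m jog '[{"hand":-1,"x":-45,"y":0,"z":-25,"turn":0},{"hand":-1,"x":-45,"y":0,"z":-25,"turn":0},{"hand":-1,"x":-45,"y":0,"z":-25,"turn":0},{"hand":-1,"x":-45,"y":0,"z":-25,"turn":0},{"hand":-1,"x":-45,"y":0,"z":-25,"turn":0},{"hand":-1,"x":-45,"y":0,"z":-25,"turn":0},{"hand":-1,"x":-45,"y":0,"z":-25,"turn":0},{"hand":-1,"x":-45,"y":0,"z":-25,"turn":0},{"hand":-1,"x":0,"y":0,"z":0,"turn":0}]' 10; python3 - <<'E'
from h import *
from cell import env
tgt(env,(500,-266.5),150)
E
```

```text
t: 1.42
ee_pos: [481.4, -286.0, 404.7]
tcp_rot: [0.108, -0.698, 0.699, -0.109]
force: [-0.6, 0.1, 1.2]
grip_width: 0.022
t 1.425 tip [ 481.8 -286.4  222.7] F [-0.6  0.1  1.2] grip 0.022
axes world cols
 [[-0.953  0.002  0.304]
 [-0.304 -0.002 -0.953]
 [-0.001 -1.     0.003]]
tool shift [-23.3  72.7 -13.6]
```

```bash
python3 -m jog '[{"hand":-1,"x":-12,"y":0,"z":-7,"turn":0},{"hand":-1,"x":-11,"y":0,"z":-7,"turn":0},{"hand":-1,"x":0,"y":30,"z":0,"turn":0},{"hand":-1,"x":0,"y":30,"z":0,"turn":0},{"hand":-1,"x":0,"y":0,"z":0,"turn":0}]' 10; python3 - <<'E'
from h import *
from cell import env
tgt(env,(500,-266.5),108)
E
```

```text
t: 2.05
ee_pos: [499.4, -266.5, 344.1]
tcp_rot: [0.106, -0.698, 0.7, -0.108]
force: [0.6, 0.0, -0.3]
grip_width: 0.005
t 2.05 tip [ 500.  -267.   162.1] F [ 0.6  0.  -0.3] grip 0.005
axes world cols
 [[-0.954  0.003  0.3  ]
 [-0.3   -0.003 -0.954]
 [-0.002 -1.     0.004]]
tool shift [-0.  54.1 -0.7]
```

```bash
python3 -m jog '[{"hand":-1,"x":0,"y":18,"z":0,"turn":0},{"hand":-1,"x":0,"y":18,"z":0,"turn":0},{"hand":-1,"x":0,"y":14,"z":-1,"turn":0},{"hand":-1,"x":0,"y":0,"z":0,"turn":0}]' 10; python3 - <<'E'
from h import *
from cell import env,optics
tgt(env,(500,-266.5),108)
for n in("top","side"): cv2.imwrite(f"pics/{n}1.png",optics.get_image(n)["color"][:,:,::-1])
E
```

```text
t: 2.55
ee_pos: [499.7, -266.6, 292.7]
tcp_rot: [0.105, -0.697, 0.701, -0.109]
force: [-0.3, -0.2, 0.8]
grip_width: 0.006
t 2.55 tip [ 500.7 -267.4  110.7] F [-0.3 -0.2  0.8] grip 0.006
axes world cols
 [[-0.954  0.005  0.299]
 [-0.299 -0.004 -0.954]
 [-0.004 -1.     0.006]]
tool shift [ 0.4  2.7 -1. ]
```

View pics/side1.png

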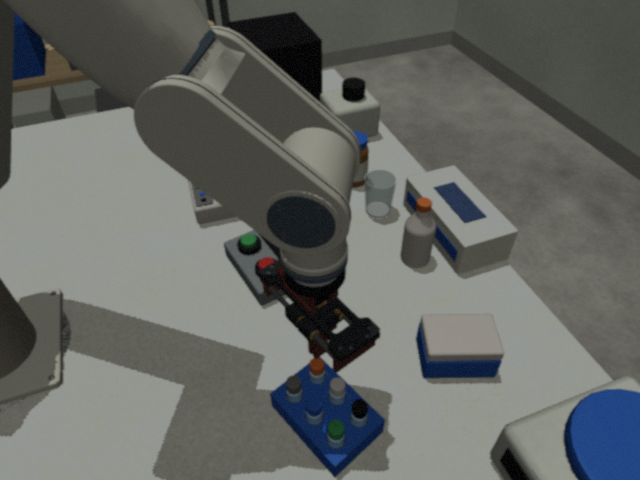

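The side view shows the gripper over the rack with the orange cap at (317,368). I'll zoom in to identify the fingertips.

```bash
python3 - <<'E'
from h import *
from cell import optics
i=cv2.imread("pics/side1.png")[250:400,240:400]; cv2.imwrite("pics/z1.png",np.clip(cv2.resize(i,(640,600),interpolation=cv2.INTER_CUBIC)*1.0*2,0,255).astype(np.uint8))
d=optics.get_image("side")
c=R.from_quat(d["rotation"]).inv().apply(np.array([500.7,-267.4,110.7])-d["xyz"]); print(d["cx"]+d["fx"]*c[0]/-c[2], d["cy"]-d["fy"]*c[1]/-c[2])
E
```

```text
316.09405424627477 351.91424542001073
```

View pics/z1.png

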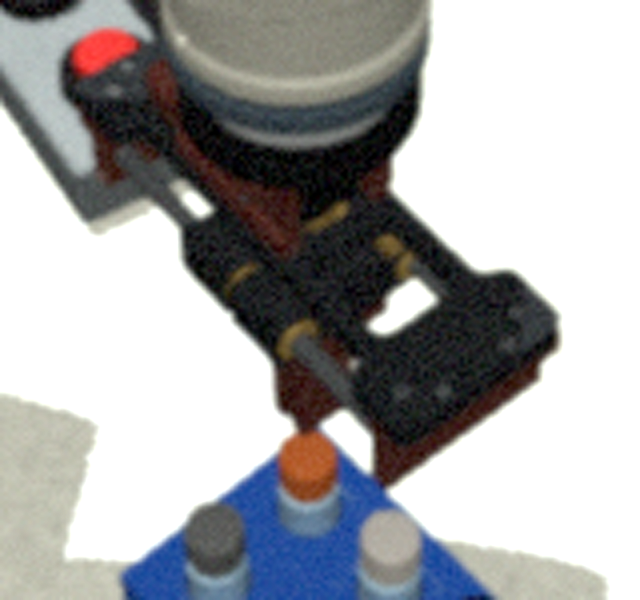

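The zoom shows the closed fingertips ending just above the orange cap at about (316,357), against a prediction of (316,352). I'll lower slightly and hold.

```bash
python3 -m jog '[{"hand":-1,"x":0,"y":3,"z":-1,"turn":0},{"hand":-1,"x":0,"y":0,"z":0,"turn":0},{"hand":-1,"x":0,"y":0,"z":0,"turn":0},{"hand":-1,"x":0,"y":0,"z":0,"turn":0},{"hand":-1,"x":0,"y":0,"z":0,"turn":0},{"hand":-1,"x":0,"y":0,"z":0,"turn":0},{"hand":-1,"x":0,"y":0,"z":0,"turn":0},{"hand":-1,"x":0,"y":0,"z":0,"turn":0},{"hand":-1,"x":0,"y":0,"z":0,"turn":0},{"hand":-1,"x":0,"y":0,"z":0,"turn":0},{"hand":-1,"x":0,"y":0,"z":0,"turn":0},{"hand":-1,"x":0,"y":0,"z":0,"turn":0},{"hand":-1,"x":0,"y":0,"z":0,"turn":0}]' 10; python3 - <<'E'
from h import *
from cell import env
tgt(env,(500,-266.5),108)
E
```

```text
t: 4.32
ee_pos: [500.5, -266.1, 292.6]
tcp_rot: [0.104, -0.696, 0.702, -0.11]
force: [0.6, -0.3, 0.4]
grip_width: 0.005
t 4.325 tip [ 502.4 -267.4  110.7] F [ 0.6 -0.3  0.4] grip 0.005
axes world cols
 [[-0.954  0.011  0.299]
 [-0.299 -0.007 -0.954]
 [-0.008 -1.     0.01 ]]
tool shift [ 2.   2.6 -1.6]
```

```bash
python3 -m jog '[{"hand":-1,"x":2,"y":3,"z":-1,"turn":0},{"hand":-1,"x":0,"y":0.5,"z":0,"turn":0},{"hand":-1,"x":0,"y":0.5,"z":0,"turn":0},{"hand":-1,"x":0,"y":0.5,"z":0,"turn":0},{"hand":-1,"x":0,"y":0.5,"z":0,"turn":0},{"hand":-1,"x":0,"y":0.5,"z":0,"turn":0},{"hand":-1,"x":0,"y":0.5,"z":0,"turn":0},{"hand":-1,"x":0,"y":0.5,"z":0,"turn":0},{"hand":-1,"x":0,"y":0.5,"z":0,"turn":0},{"hand":-1,"x":0,"y":0.5,"z":0,"turn":0},{"hand":-1,"x":0,"y":0.5,"z":0,"turn":0}]' 10; python3 - <<'E'
from h import *
from cell import env
tgt(env,(500,-266.5),108)
tgt(env,(530,260.5),170)
E
```

```text
t: 5.7
ee_pos: [498.2, -265.8, 284.0]
tcp_rot: [0.104, -0.696, 0.702, -0.11]
force: [1.0, 0.7, 0.6]
grip_width: 0.006
t 5.7 tip [ 500.1 -267.1  102. ] F [1.  0.7 0.6] grip 0.006
axes world cols
 [[-0.954  0.011  0.299]
 [-0.299 -0.007 -0.954]
 [-0.008 -1.     0.01 ]]
tool shift [-0.1 -6.  -0.5]
t 5.7 tip [ 500.1 -267.1  102. ] F [1.  0.7 0.6] grip 0.006
axes world cols
 [[-0.954  0.011  0.299]
 [-0.299 -0.007 -0.954]
 [-0.008 -1.     0.01 ]]
tool shift [-186.8  -71.4 -493.8]
```

```bash
python3 -m jog '[{"hand":-1,"x":0,"y":-35,"z":0,"turn":0},{"hand":-1,"x":0,"y":-35,"z":0,"turn":0},{"hand":-1,"x":0,"y":-10,"z":0,"turn":0},{"hand":-1,"x":-20,"y":0,"z":-52,"turn":0},{"hand":-1,"x":-20,"y":0,"z":-52,"turn":0},{"hand":-1,"x":-20,"y":0,"z":-52,"turn":0},{"hand":-1,"x":-20,"y":0,"z":-52,"turn":0},{"hand":-1,"x":-20,"y":0,"z":-52,"turn":0},{"hand":-1,"x":-20,"y":0,"z":-52,"turn":0},{"hand":-1,"x":-20,"y":0,"z":-52,"turn":0},{"hand":-1,"x":-20,"y":0,"z":-52,"turn":0},{"hand":-1,"x":0,"y":0,"z":0,"turn":0}]' 10; python3 - <<'E'
from h import *
from cell import env
tgt(env,(530,260.5),140)
E
```

```text
t: 7.2
ee_pos: [525.8, 192.2, 355.9]
tcp_rot: [0.104, -0.696, 0.702, -0.107]
force: [-1.2, -0.4, 0.1]
grip_width: 0.005
t 7.2 tip [526.8 190.9 174. ] F [-1.2 -0.4  0.1] grip 0.005
axes world cols
 [[-0.955  0.005  0.296]
 [-0.296 -0.007 -0.955]
 [-0.003 -1.     0.009]]
tool shift [-23.6  33.5 -65.9]
```

```bash
python3 -m jog '[{"hand":-1,"x":-12,"y":0,"z":-34,"turn":0},{"hand":-1,"x":-12,"y":0,"z":-34,"turn":0},{"hand":-1,"x":0,"y":20,"z":0,"turn":0},{"hand":-1,"x":0,"y":20,"z":0,"turn":0},{"hand":-1,"x":0,"y":0,"z":0,"turn":0}]' 10; python3 - <<'E'
from h import *
from cell import env
tgt(env,(530,260.5),95)
E
```

```text
t: 7.82
ee_pos: [527.9, 261.4, 310.4]
tcp_rot: [0.106, -0.695, 0.703, -0.105]
force: [-0.2, -0.0, -0.3]
grip_width: 0.006
t 7.825 tip [527.9 259.4 128.4] F [-0.2 -0.  -0.3] grip 0.006
axes world cols
 [[-0.956  0.     0.295]
 [-0.295 -0.011 -0.956]
 [ 0.003 -1.     0.011]]
tool shift [-2.4 33.4 -0.8]
```

```bash
python3 -m jog '[{"hand":-1,"x":-2,"y":17,"z":-1,"turn":0},{"hand":-1,"x":0,"y":16,"z":0,"turn":0},{"hand":-1,"x":0,"y":0,"z":0,"turn":0},{"hand":-1,"x":0,"y":0,"z":0,"turn":0},{"hand":-1,"x":0,"y":0,"z":0,"turn":0},{"hand":-1,"x":0,"y":0,"z":0,"turn":0},{"hand":-1,"x":0,"y":0,"z":0,"turn":0}]' 10; python3 - <<'E'
from h import *
from cell import env,optics
tgt(env,(530,260.5),95)
for n in("top","side"): cv2.imwrite(f"pics/{n}2.png",optics.get_image(n)["color"][:,:,::-1])
E
```

```text
t: 8.7
ee_pos: [530.5, 261.4, 276.8]
tcp_rot: [0.105, -0.696, 0.703, -0.105]
force: [-0.2, -0.4, -0.0]
grip_width: 0.002
t 8.7 tip [530.9 259.5  94.9] F [-0.2 -0.4 -0. ] grip 0.002
axes world cols
 [[-0.956  0.002  0.293]
 [-0.293 -0.01  -0.956]
 [ 0.001 -1.     0.011]]
tool shift [ 0.6 -0.2 -1.2]
```

View pics/side2.png

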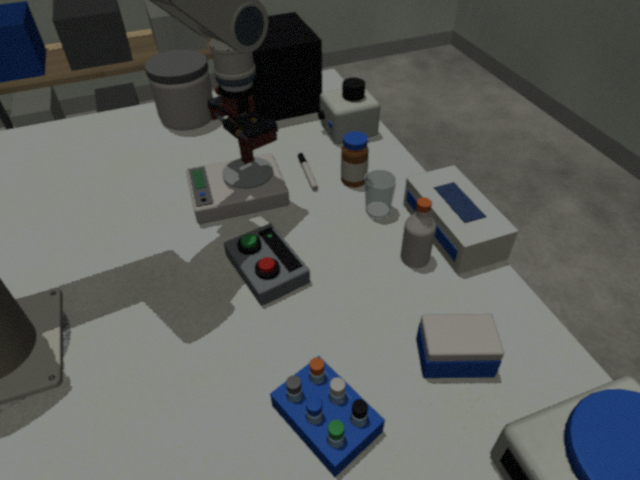

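The fingertips are at about (247,162), above the pan centre at (248,172), and the rack and vials haven't moved. I'll keep holding.

```bash
python3 -m jog '[{"hand":-1,"x":0,"y":0,"z":0,"turn":0},{"hand":-1,"x":0,"y":0,"z":0,"turn":0},{"hand":-1,"x":0,"y":0,"z":0,"turn":0},{"hand":-1,"x":0,"y":0,"z":0,"turn":0},{"hand":-1,"x":0,"y":0,"z":0,"turn":0},{"hand":-1,"x":0,"y":0,"z":0,"turn":0},{"hand":-1,"x":0,"y":0,"z":0,"turn":0},{"hand":-1,"x":0,"y":0,"z":0,"turn":0},{"hand":-1,"x":0,"y":0,"z":0,"turn":0},{"hand":-1,"x":0,"y":0,"z":0,"turn":0}]' 10; python3 - <<'E'
from h import *
from cell import env
tgt(env,(530,260.5),95)
tgt(env,(475,49.5),120)
E
```

```text
t: 10.05
ee_pos: [530.5, 261.4, 276.8]
tcp_rot: [0.105, -0.696, 0.703, -0.105]
force: [0.2, 0.2, 0.1]
grip_width: 0.003
t 10.05 tip [530.9 259.5  94.8] F [0.2 0.2 0.1] grip 0.003
axes world cols
 [[-0.956  0.002  0.293]
 [-0.293 -0.01  -0.956]
 [ 0.001 -1.     0.011]]
tool shift [ 0.5 -0.2 -1.2]
t 10.05 tip [530.9 259.5  94.8] F [0.2 0.2 0.1] grip 0.003
axes world cols
 [[-0.956  0.002  0.293]
 [-0.293 -0.01  -0.956]
 [ 0.001 -1.     0.011]]
tool shift [115.  -23.1 184.6]
```

```bash
python3 -m jog '[{"hand":-1,"x":0,"y":-30,"z":0,"turn":0},{"hand":-1,"x":0,"y":-10,"z":0,"turn":0},{"hand":-1,"x":30,"y":0,"z":48,"turn":0},{"hand":-1,"x":30,"y":0,"z":48,"turn":0},{"hand":-1,"x":30,"y":0,"z":48,"turn":0},{"hand":-1,"x":25,"y":0,"z":40,"turn":0},{"hand":-1,"x":0,"y":0,"z":0,"turn":0}]' 10; python3 - <<'E'
from h import *
from cell import env
tgt(env,(475.2,49.7),80)
E
```

```text
t: 10.92
ee_pos: [472.5, 47.3, 318.5]
tcp_rot: [0.105, -0.695, 0.703, -0.106]
force: [0.9, 1.4, -0.1]
grip_width: 0.005
t 10.925 tip [473.   45.5 136.5] F [ 0.9  1.4 -0.1] grip 0.005
axes world cols
 [[-0.955  0.003  0.295]
 [-0.295 -0.01  -0.955]
 [ 0.    -1.     0.011]]
tool shift [-3.4 56.5 -4. ]
```

```bash
python3 -m jog '[{"hand":-1,"x":-3,"y":20,"z":-4,"turn":0},{"hand":-1,"x":0,"y":20,"z":0,"turn":0},{"hand":-1,"x":0,"y":15,"z":0,"turn":0},{"hand":-1,"x":0,"y":0,"z":0,"turn":0},{"hand":-1,"x":0,"y":0,"z":0,"turn":0}]' 10; python3 - <<'E'
from h import *
from cell import env,optics
tgt(env,(475.2,49.7),62)
i=optics.get_image("side")["color"][150:300,180:340,::-1]; cv2.imwrite("pics/z3.png",np.clip(cv2.resize(i,(640,600),interpolation=cv2.INTER_CUBIC)*2.0,0,255).astype(np.uint8))
E
```

```text
t: 11.55
ee_pos: [475.9, 53.5, 262.1]
tcp_rot: [0.104, -0.696, 0.703, -0.107]
force: [0.3, -0.2, 0.5]
grip_width: 0.005
t 11.55 tip [477.   51.8  80.1] F [ 0.3 -0.2  0.5] grip 0.005
axes world cols
 [[-0.955  0.006  0.295]
 [-0.295 -0.009 -0.955]
 [-0.003 -1.     0.011]]
tool shift [ 2.4 18.1  1.3]
```

View pics/z3.png

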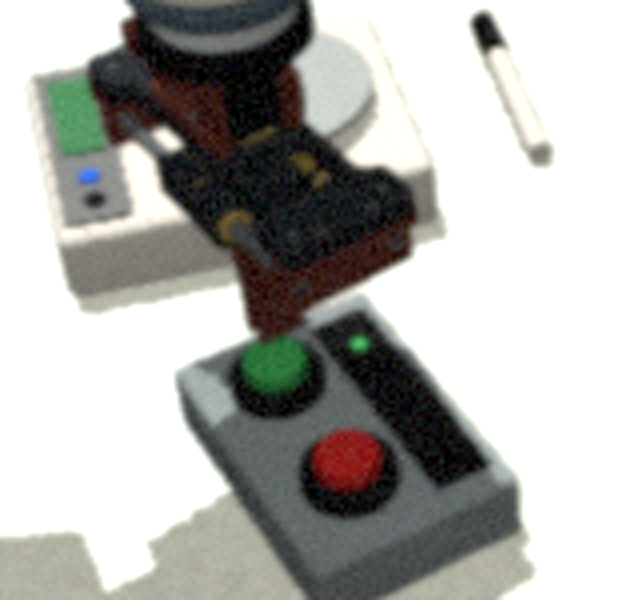

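The fingertips are directly above the green button at crop (275,330) and clear of red at crop (348,460). I'll descend in small steps while watching the force.

```bash
python3 -m jog '[{"hand":-1,"x":2,"y":8,"z":1,"turn":0},{"hand":-1,"x":0,"y":6,"z":0,"turn":0},{"hand":-1,"x":0,"y":3,"z":0,"turn":0},{"hand":-1,"x":0,"y":2,"z":0,"turn":0}]' 10; python3 - <<'E'
from h import *
from cell import env
tgt(env,(475.2,49.7),56)
E
```

```text
t: 12.1
ee_pos: [474.7, 51.7, 243.0]
tcp_rot: [0.103, -0.696, 0.703, -0.108]
force: [-0.1, 0.8, 1.8]
grip_width: 0.007
t 12.1 tip [476.2  50.1  61. ] F [-0.1  0.8  1.8] grip 0.007
axes world cols
 [[-0.955  0.008  0.295]
 [-0.295 -0.009 -0.955]
 [-0.005 -1.     0.011]]
tool shift [ 1.1  5.  -0. ]
```

```bash
python3 -m jog '[{"hand":-1,"x":0,"y":2.5,"z":0,"turn":0},{"hand":-1,"x":0,"y":2,"z":0,"turn":0}]' 10;python3 -m jog '[{"hand":-1,"x":0,"y":2,"z":0,"turn":0}]' 10;python3 -m jog '[{"hand":-1,"x":0,"y":2,"z":0,"turn":0}]' 10
```

```text
t: 12.35
ee_pos: [474.7, 51.7, 238.5]
tcp_rot: [0.103, -0.696, 0.703, -0.108]
force: [-1.1, -0.5, 3.7]
grip_width: 0.004
t: 12.48
ee_pos: [474.9, 51.7, 237.6]
tcp_rot: [0.103, -0.696, 0.703, -0.108]
force: [-8.5, -0.4, 38.2]
grip_width: 0.002
t: 12.6
ee_pos: [474.9, 51.7, 237.5]
tcp_rot: [0.103, -0.696, 0.703, -0.108]
force: [-11.4, -0.4, 40.8]
grip_width: 0.005
```

The force jumped to 38–41 N while z stopped at a tip height of about 55.5 mm, so the button has bottomed. Backing off.

```bash
python3 -m jog '[{"hand":-1,"x":0,"y":-3,"z":0,"turn":0},{"hand":-1,"x":0,"y":-15,"z":0,"turn":0},{"hand":-1,"x":0,"y":-30,"z":0,"turn":0},{"hand":-1,"x":0,"y":-40,"z":0,"turn":0},{"hand":-1,"x":0,"y":-40,"z":0,"turn":0},{"hand":-1,"x":0,"y":0,"z":0,"turn":0},{"hand":-1,"x":0,"y":0,"z":0,"turn":0}]' 10; python3 - <<'E'
from h import *
from cell import env,optics
tgt(env,(475.2,49.7),180)
d=optics.get_image("side");i=d["color"][:,:,::-1]; cv2.imwrite("pics/side4.png",i)
for n,a,lo,hi in(("g",(249,242),(50,100,40),(85,255,255)),("o",(317,368),(5,120,60),(20,255,255))): print(n,blob(d,a,lo,hi,16))
E
```

```text
t: 13.48
ee_pos: [473.6, 52.8, 372.1]
tcp_rot: [0.102, -0.695, 0.703, -0.109]
force: [0.6, -0.4, 0.4]
grip_width: 0.004
t 13.475 tip [475.4  51.1 190.1] F [ 0.6 -0.4  0.4] grip 0.004
axes world cols
 [[-0.955  0.01   0.295]
 [-0.295 -0.009 -0.955]
 [-0.007 -1.     0.012]]
tool shift [ 0.7 10.1  1.2]
g (array([248.325, 240.15 ]), array([241, 234,  16,  14, 160], dtype=int32))
o (array([316.44067797, 365.57062147]), array([310, 358,  14,  17, 177], dtype=int32))
```

View pics/side4.png

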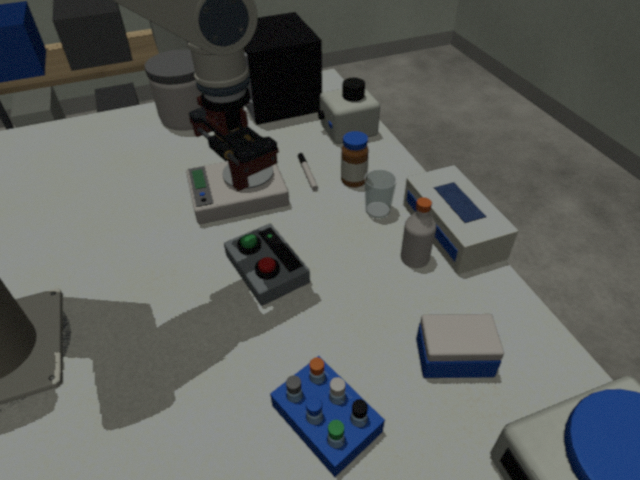

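The green button is back up: its centroid is (248.3,240.2), and it was (248.1,239.9) before the press. Nothing else has moved, and the gripper is 128 mm clear of the button.

```bash
python3 -c "
from cell import env
print(env.finish_job())"
```

```text
the job is handed in; nothing more can be done
None
```

I pointed at the orange cap, then at the middle of the pan, then pressed the green button and backed away. The job was handed in at about 13.5 s; no verdict was reported.

- **Orange cap:** I held the closed fingertips above it for about 3 s in total. The measured position was within about 3 mm of the cap centre sideways. The gap was about 33 mm for the first 1.5 s or more. It then closed to 24 mm by the end of a second hold because my small corrections lowered the arm too far.
- **Pan centre:** I held about 30 mm above it for about 2 s, within about 2 mm of the aim point. The top and side cameras disagreed by about 5 mm on where the pan centre is, so I aimed at a compromise.
- **Green button:** I pressed until the fingertips stopped at about 55.5 mm, where the force jumped from about 4 N to 41 N at the wrist. That means it was fully down. The push was through the fingertips, but the peak was slightly above 40 N. The 40 N limit is stated for the arm and gripper body, so I don't think it applies here.
- **Final check:** In the last picture the button was back at its original height. The red button, rack, vials, balance and loose items looked unmoved, and the force reading was near zero. The fingertips were 128 mm clear of the button.

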